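# Fold back the bifold chamber door and load the sample wheel

### The job

Open the sample chamber for a run: fold its bifold door, which was left ajar, all the way back against its stop, gently and without forcing it. Then fit the sample wheel on the stage spindle inside, turning it until its keyed hub drops fully home, and let go. Leave the door folded back and the other things on the bench alone.

Things in the scene. Friction and masses are not known exactly. Their poses are not given: they have to be found in the camera images.
- chamber: Black sheet-metal sample chamber, fixed to the bench: an open-topped box, 300 mm along its x, 320 mm along its y, walls 125 mm high; aluminium side tracks along y on its long rims rise to 144 mm, 260 mm apart. Origin: centre of its underside. A bifold door covers its top, hinged at its +y end, and folds back towards +y.
- door_pivot (a point): Middle of the door's fixed hinge axis, at the chamber's +y end: (0, 120, 134) mm in the chamber's frame, axes as the chamber's. The axis runs along the chamber's x.
- fold_hinge (a point): Middle of the fold hinge's axis, where the two door panels meet: an aluminium barrel 24 mm in diameter, 236 mm long along the chamber's x, 9.5 mm proud of both panels, its middle 120 mm part of the lead panel. It moves on an arc of radius 120 mm about door_pivot; it starts 52 to 73 mm higher than door_pivot and goes up and towards +y as the door folds.
- door (a joint): Angle of the inner panel (236 x 120 mm, 5 mm thick) above the chamber's top, rad: 0 = flat shut, 1.48 = folded back at its stop, both panels upright. Starts at 0.45 to 0.65. A friction hinge holds it where it is left. It takes some 4 to 12 N pushed level at the fold hinge, less as it rises; below 0.8 rad pressing on the lead panel's face beside the fold only jams it.
- lead_edge (a point): Middle of the lead panel's free edge, on the axis of its rollers, which run in the side tracks along the chamber's y at the height of door_pivot. The lead panel is as large as the inner one and slopes down to -y, from the fold hinge to this edge.
- spindle_seat (a point): On the vertical axis of the stage spindle, on the flat steel shoulder (48 mm in diameter) that the wheel's hub sits on: (0, -20, 45) mm in the chamber's frame, axes as the chamber's. Four keys stand on it in a cross, 30 mm tip to tip, 7.2 mm wide, 10 mm high. The spindle is braked. Which way its keys point differs each time and is not given: it must be seen or felt.
- pilot_tip (a point): Top of the spindle's round pilot pin, 31 mm above spindle_seat on the same axis. The pin is 9 mm in diameter; its top 6 mm are coned.
- wheel_grip (a point): Middle of the sample wheel's grip, on its axis, 37 mm above its foot; z up. The wheel is an aluminium disc 110 mm in diameter, 12 to 18 mm above its foot, with six coupons; above it a knurled round grip 26 mm in diameter, from 18 to 52 mm above the foot; below it a 44 mm square hub, 12 mm deep. 0.19 to 0.32 kg.
- wheel_foot (a point): Centre of the underside of the wheel's hub. A cross-shaped slot opens here along the wheel's x and y, 10 mm wide, 34 mm tip to tip, 12 mm deep, then a round bore 11 mm wide for the pilot pin. It meets spindle_seat when fully home; with the keys not yet in the slots it rides 10 mm higher, on the pin. Every quarter turn fits, within about 0.05 rad.
- solvent: Bystander: upright white bottle, 56 mm in diameter, 150 mm tall. Origin: centre of its underside.
- jar: Bystander: clear jar with a black cap, 54 mm in diameter, 55 mm tall. Origin: centre of its underside.
- lens_cell: Bystander: small lens on a post, base 60 mm in diameter, 80 mm tall. Origin: centre of its underside.
- driver: Bystander: screwdriver lying on the bench, 170 mm long. Origin: underside of the middle of its length.
Things that resemble listed ones, but are neither listed nor needed, are in the scene too. Of the things shaped like the part that bears wheel_grip, the aluminium one is meant.

How it is judged:
By the outcome, as a careful person would: the job done as asked, in the order asked, and still so for the second after the job is handed in, with the robot touching nothing.
It also fails if it takes over 67 s, if anything falls off the work surface, if the arm or the gripper's body presses on something with over 40 N, if the wrist force passes 120 N, or if a joint passes its speed limit or range.

### The arm

A 6-joint arm with a two-finger parallel gripper is mounted at the origin on the work surface. World frame = base frame: x ahead of the robot, y to its left, z up, the work surface at z = 0. Lengths are in mm, angles in rad, forces in N, time in s.
With the tool pointing down it reaches from about 375 to 750 mm from the base axis. Payload 9 kg.
Tool frame: the origin (TCP) lies midway between the tips of the shut fingers; the grasp point (between the pads) lies 19 mm behind it; z points along the fingers, y is the direction in which the jaws open and shut (so a half turn about z gives the same grasp; the last joint's range is limited). The gripper opens to 85 mm and grips with 20 to 120 N. Pads are 22 mm wide; open, the fingers measure 114 mm over their backs; the gripper's body (76 mm by 85 mm) begins 54 mm behind the grasp point. The pads swing forward as they close: fully open they stand 13 mm farther back than shut.
Start: joints at [-1.446, 0.104, 0.097, 1.564, 0, 1.353], TCP at [201.686, -565.119, 231.331] pointing down, gripper open.
Joint ranges: [-2.99, 2.99], [-0.84, 1.86], [-1.1, 1.16], [-1.84, 2.11], [-1.51, 1.56], [-3.14, 3.14]. Speed limits (rad/s): [2.22, 2.22, 2.57, 3.14, 3.14, 3.14].

### API

Orientations are given as a unit quaternion [w, x, y, z].
In Python, from bench import readout, cams, ticket gives the robot as it stands.
- The arm moves only by the tool jog_arm, never from a script. Its argument "rows" is a list of rows, each a list of 7 numbers: the turn, a rotation vector about the tool's x, y, z in degrees, then the shift along the tool's x, y, z in m, then the finger opening in m, from 0 to 0.0854. A call has 1 to 5 rows; each row shifts and turns the commanded pose from where the row before left it, along the tool's axes as they then stand; what a row does not reach is not made up. A row lasts 1/10 s, in which the tool goes at most 50 mm and 8.59 degrees, less where a joint would pass 70% of its speed; a pose out of reach is approached as far as the arm can. A call is refused whole if a number of a shift passes 0.05 or a number of a turn 8.59, either way. A call with a gripper value outside its range is refused whole. The fingers move at their own pace and stop on an object; the grip force is fixed at half the most. Time passes only in rows, so rows that do not move let the fingers close. It gives the time, the measured TCP pose, the force and the opening at its end, in the units of the state.
- readout.get_obs(): the state, without advancing time (a new reading comes with each control period).
- cams.camera(name): name is "side" or "top"; returns the picture (480x640x3 uint8, red, green, blue); there is no depth.
- cams.camera_model(name): a dict with "fx", "fy", "cx", "cy" (pixels), "view" (4x4, takes a point from world to camera coordinates). Camera axes: x right, y down, z forward; pixel columns grow to the right and rows downward; lengths in mm; the calibration is good to about 2 mm. A picture is of the moment at which its call begins. camera_model takes no time and is no camera call.
- ticket.job_done(): hands the job in, once; it reports no verdict.
The state is a dict: "time_s": time; "q": joint angles; "qd": joint speeds; "tau": joint torques, N m; "ee_pos": TCP position; "orientation": TCP orientation; "force": force on the tool from outside, world axes, zero at the start; "moment": the same for the moment, N m; "finger_gap": opening from 0.0 (shut) to 1.0 (fully open).
Only numpy, scipy, OpenCV 4.12 (cv2) and the standard library are available. Lean on these libraries where they do the work, as an engineer would, in place of code of your own. Each camera call takes 0.05 s, during which the arm holds its last target.

## Working session

There is one attempt and no reset: what is moved stays moved. The work goes in short steps, Python scripts to look and compute and a tool call to move; the robot and the scene stay as the last step left them, time stands still between calls to the robot, and variables do not carry over. Pictures are saved under pics/ and viewed, and the job is handed in when it is done.

Besides the shell and the picture viewer there is one more tool, called after ">>>" by a JSON object that holds its "op" and its "data", one argument or row to a line. jog_arm: Moves the arm, as the interface text tells. Its arguments: {"type":"object","properties":{"rows":{"type":"array"}},"required":["rows"]}

```bash
ls; mkdir -p pics
python3 - <<'E'
from bench import readout,cams
import cv2,numpy as np
np.set_printoptions(precision=3,suppress=True)
print(readout.get_obs())
for n in("side","top"):
    im=cams.camera(n); cv2.imwrite(f"pics/{n}0.png",im[:,:,::-1])
    m=cams.camera_model(n); print(n,{k:m[k] for k in("fx","fy","cx","cy")}); V=np.array(m["view"]);print(V); print(-V[:3,:3].T@V[:3,3])
E
```

```text
pics
{'time_s': 0.0, 'q': array([-1.446,  0.105,  0.096,  1.564, -0.   ,  1.353]), 'qd': array([-0.001, -0.   ,  0.   , -0.001,  0.001, -0.001]), 'tau': array([ -0.   , -55.694,  50.364,   0.017,  -0.   ,  -0.   ]), 'ee_pos': array([ 201.65 , -564.731,  230.484]), 'orientation': array([-0.001,  0.985,  0.171,  0.   ]), 'force': array([ 0.563, -0.024,  0.358]), 'moment': array([ 0.009, -0.053,  0.116]), 'finger_gap': 0.9972427675537977}
side {'fx': 611.0050182079272, 'fy': 611.0050182079272, 'cx': 317.32584423998713, 'cy': 232.0113740016494}
[[  -0.816   -0.579   -0.001  350.202]
 [  -0.304    0.429   -0.851  236.993]
 [   0.493   -0.694   -0.526 1250.565]
 [   0.       0.       0.       1.   ]]
[-258.295  968.433  859.151]
top {'fx': 524.6784878205657, 'fy': 524.6784878205657, 'cx': 321.9025461351988, 'cy': 248.03912445816454}
[[  -0.009   -1.       0.013  -55.679]
 [  -0.997    0.008   -0.081  442.272]
 [   0.081   -0.014   -0.997 1335.308]
 [   0.       0.       0.       1.   ]]
[ 332.281  -40.695 1367.364]
```

View pics/side0.png

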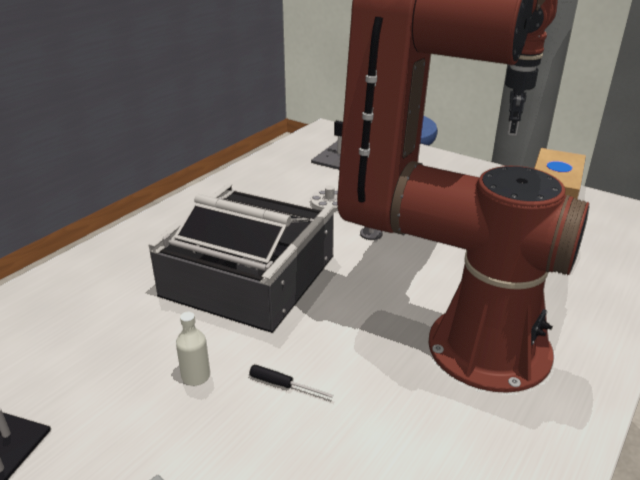

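View pics/top0.png

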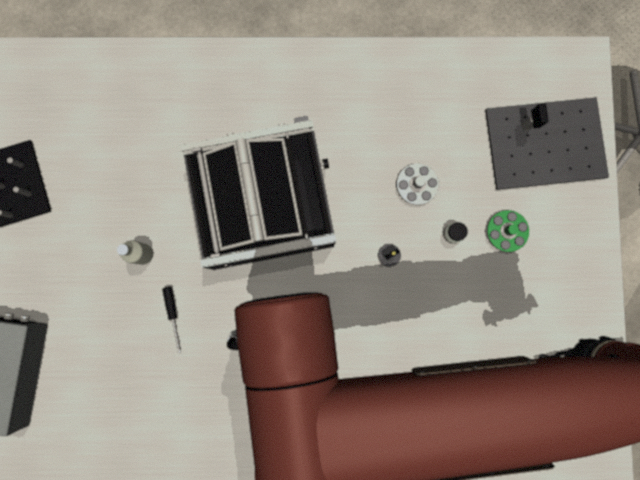

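Run:
```python
import cv2
t=cv2.imread("pics/top0.png");s=cv2.imread("pics/side0.png")
cv2.imwrite("pics/t_ch.png",cv2.resize(t[105:285,165:365],None,fx=4,fy=3.3,interpolation=cv2.INTER_CUBIC)[:600])
cv2.imwrite("pics/s_ch.png",cv2.resize(s[180:330,145:345],None,fx=4,fy=4,interpolation=cv2.INTER_CUBIC))
cv2.imwrite("pics/t_w.png",cv2.resize(t[150:280,370:545],None,fx=4.5,fy=4.5,interpolation=cv2.INTER_CUBIC))
```

```text
(no output)
```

View pics/t_ch.png

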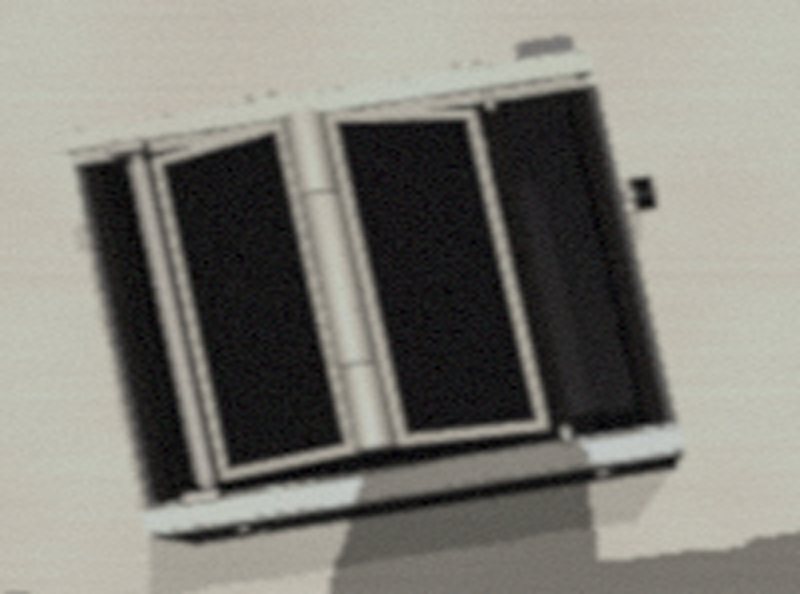

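View pics/s_ch.png

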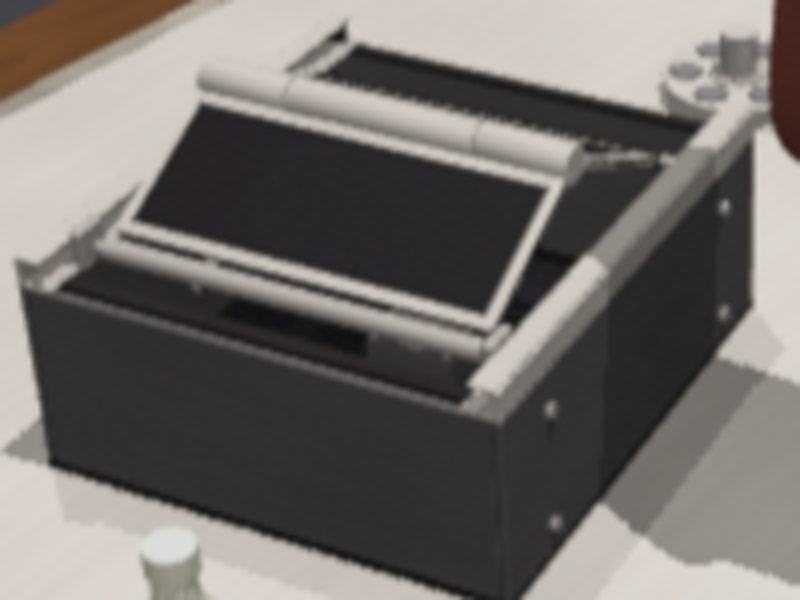

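View pics/t_w.png

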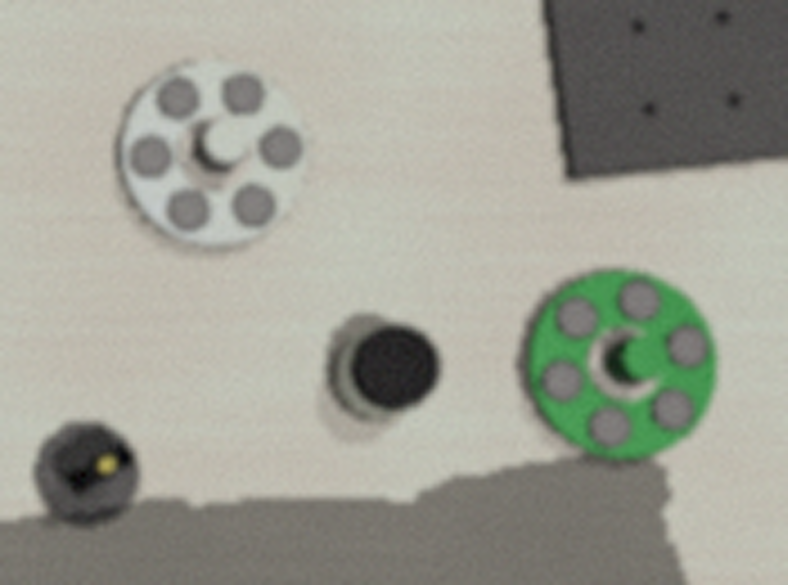

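```bash
cat > h.py <<'E'
import numpy as np,cv2
from bench import readout,cams
np.set_printoptions(precision=2,suppress=True)
def ray(n,uv):
    m=cams.camera_model(n);V=np.array(m["view"]);R=V[:3,:3]
    d=R.T@np.array([(uv[0]-m["cx"])/m["fx"],(uv[1]-m["cy"])/m["fy"],1]);return -R.T@V[:3,3],d/np.linalg.norm(d)
def plane(n,uv,z):
    o,d=ray(n,uv);return o+d*(z-o[2])/d[2]
def tri(a,b):
    o1,d1=ray("top",a);o2,d2=ray("side",b)
    s=np.linalg.lstsq(np.c_[d1,-d2],o2-o1,rcond=None)[0]
    p,q=o1+s[0]*d1,o2+s[1]*d2;return (p+q)/2,np.linalg.norm(p-q)
def proj(n,p):
    m=cams.camera_model(n);V=np.array(m["view"]);c=V[:3,:3]@p+V[:3,3];return np.array([m["fx"]*c[0]/c[2]+m["cx"],m["fy"]*c[1]/c[2]+m["cy"]])
E
python3 - <<'E'
from h import *
T=lambda u,v:(165+u/4-.4,105+v/3.3-.35)
S=lambda u,v:(145+u/4-.4,180+v/4-.4)
a=tri(T(304,112),S(203,77));b=tri(T(375,447),S(572,158));print("barrel",a,b,np.linalg.norm(a[0]-b[0]),(a[0]+b[0])/2)
d=a[0]-b[0];print("yaw from barrel x-dir",np.degrees(np.arctan2(d[1],d[0])))
p=[plane("top",T(*c),134) for c in((140,150),(205,495))];print("pivot",p,(p[0]+p[1])/2,np.linalg.norm(p[0]-p[1]))
e=[plane("top",T(*c),144) for c in((72,155),(592,72),(680,440),(148,520))];print("tracks",e,np.mean(e,0))
for i in range(4):
    d=e[(i+1)%4]-e[i];print(np.linalg.norm(d),np.degrees(np.arctan2(d[1],d[0])))
# wheel disc
t=cv2.imread("pics/top0.png");hsv=cv2.cvtColor(t,cv2.COLOR_BGR2HSV)
print(plane("top",(370+212/4.5-.4,150+152/4.5-.4),15), plane("top",(370+228/4.5-.4,150+140/4.5-.4),52), plane("side",(145+738/4-.4,180+33/4-.4),52))
for n,uv in(("solvent",(130,248)),("jar",(456,232)),("lens",(388,256)),("driver",(172,316))):print(n,plane("top",uv,0))
print("solvtop",plane("top",(124,249),150))
E
```

```text
barrel (array([681.03, 127.05, 188.57]), np.float64(0.7677803549838845)) (array([446.55,  85.46, 194.7 ]), np.float64(0.26979495032164513)) 238.22651656972755 [563.79 106.26 191.64]
yaw from barrel x-dir 10.05857008684095
pivot [array([669.27, 232.16, 134.  ]), array([418.77, 191.6 , 134.  ])] [544.02 211.88 134.  ] 253.76974097224914
tracks [array([663.1 , 270.02, 144.  ]), array([722.52, -38.05, 144.  ]), array([455.  , -87.61, 144.  ]), array([400.66, 222.67, 144.  ])] [560.32  91.76 144.  ]
313.74421980713373 -79.08368952651095
272.06785087776944 -169.50349122734255
314.9997222410181 99.93484396436732
266.68415450894975 10.2282116653261
[ 610.   -309.22   15.  ] [ 609.23 -311.12   52.  ] [ 608.98 -311.06   52.  ]
solvent [447.29 439.8    0.  ]
jar [ 482.84 -412.75   -0.  ]
lens [ 421.03 -232.37    0.  ]
driver [270.53 328.42   0.  ]
solvtop [432.46 400.88 150.  ]
```

Candidates for the wheel: the white or aluminium disc at top (418,184), and the green disc at (508,231). The close crop shows the first has an aluminium body and grip, so I take that one and treat the green one as the decoy. The chamber yaw is about 10.1° and the door is at about 0.50 rad. First comes the door.

```bash
cat >> h.py <<'E'
from scipy.spatial.transform import Rotation as Ro
C=np.array([564,92.5]);YAW=np.radians(10.1);X=np.array([np.cos(YAW),np.sin(YAW)]);Y=np.array([-np.sin(YAW),np.cos(YAW)])
def ch(x,y,z): return np.r_[C+x*X+y*Y,z]
def inch(p): return np.array([(p[:2]-C)@X,(p[:2]-C)@Y,p[2]])
def go(t,yaw=10.1,n=1):
    o=readout.get_obs();w,x,y,z=o["orientation"];R=Ro.from_quat([x,y,z,w]).as_matrix()
    Rt=np.array([[np.cos(np.radians(yaw)),np.sin(np.radians(yaw)),0],[np.sin(np.radians(yaw)),-np.cos(np.radians(yaw)),0],[0,0,-1]]).T
    rv=np.degrees(Ro.from_matrix(R.T@Rt).as_rotvec());s=Rt.T@(np.array(t)-o["ee_pos"])/1000
    print("t",o["time_s"],"pos",o["ee_pos"],"chamber",inch(o["ee_pos"]),"F",o["force"],"q",o["q"],"gap",o["finger_gap"])
    print("turn",rv,"shift(after turn)",s.round(4),"per row/%d"%n,(s/n).round(4))
E
python3 -c "
from h import *
go(ch(0,-30,230),10.1,15)"
```

```text
t 0.1 pos [ 201.62 -564.77  230.6 ] chamber [-472.02 -583.53  230.6 ] F [-0.1   0.31 -0.66] q [-1.45  0.1   0.1   1.56 -0.    1.35] gap 0.9994661358478346
turn [-0.07 -0.01  9.54] shift(after turn) [ 0.47 -0.55  0.  ] per row/15 [ 0.03 -0.04  0.  ]
```

>>> {"op": "jog_arm", "data": {
  "rows": [
    [0,0,4.8,0,0,-0.005,0],
    [0,0,4.8,0,0,-0.005,0],
    [0,0,0,0.0315,-0.037,0,0],
    [0,0,0,0.0315,-0.037,0,0],
    [0,0,0,0.0315,-0.037,0,0]
  ]
}}

```text
time_s: 0.6
ee_pos: [275.7, -437.8, 240.6]
orientation: [-0.0, 0.996, 0.087, -0.0]
force: [1.0, -0.3, 1.0]
finger_gap: 0.142
```

>>> {"op": "jog_arm", "data": {
  "rows": [
    [0,0,0,0.0315,-0.037,0,0],
    [0,0,0,0.0315,-0.037,0,0],
    [0,0,0,0.0315,-0.037,0,0],
    [0,0,0,0.0315,-0.037,0,0],
    [0,0,0,0.0315,-0.037,0,0]
  ]
}}

```text
time_s: 1.1
ee_pos: [398.7, -227.8, 241.1]
orientation: [0.0, 0.996, 0.087, 0.0]
force: [0.7, -1.0, 0.3]
finger_gap: 0.003
```

```bash
python3 -c "
from h import *
go(ch(0,-30,225),10.1,7)"
```

```text
t 1.1 pos [ 398.72 -227.84  241.11] chamber [-218.9  -286.39  241.11] F [ 0.7  -1.05  0.32] q [-0.81 -0.33 -0.29  1.61 -0.    2.16] gap 0.0034261234261406754
turn [ 0.01 -0.   -0.08] shift(after turn) [ 0.22 -0.26  0.02] per row/7 [ 0.03 -0.04  0.  ]
```

>>> {"op": "jog_arm", "data": {
  "rows": [
    [0,0,0,0.0315,-0.037,0,0],
    [0,0,0,0.0315,-0.037,0,0],
    [0,0,0,0.0315,-0.037,0,0],
    [0,0,0,0.0315,-0.037,0,0],
    [0,0,0,0.0315,-0.037,0,0]
  ]
}}

```text
time_s: 1.6
ee_pos: [521.6, -18.0, 241.1]
orientation: [0.0, 0.996, 0.088, -0.0]
force: [0.3, -1.4, 0.1]
finger_gap: -0.0
```

>>> {"op": "jog_arm", "data": {
  "rows": [
    [0,0,0,0.03,-0.035,0.005,0],
    [0,0,0,0.03,-0.035,0.01,0],
    [0,0,0,0,0,0,0],
    [0,0,0,0,0,0,0]
  ]
}}

```text
time_s: 2.0
ee_pos: [567.5, 60.1, 225.3]
orientation: [-0.0, 0.996, 0.089, -0.001]
force: [-0.3, 0.2, -0.5]
finger_gap: -0.002
```

```bash
python3 -c "
from h import *
go(ch(0,-30,190),10.1,3)
for n in('side','top'): cv2.imwrite(f'pics/{n}1.png',cams.camera(n)[:,:,::-1])
s=cv2.imread('pics/side1.png');cv2.imwrite('pics/s1c.png',cv2.resize(s[130:330,145:345],None,fx=3,fy=3,interpolation=2))"
```

```text
t 2.0 pos [567.53  60.13 225.27] chamber [ -2.2  -32.49 225.27] F [-0.3   0.19 -0.51] q [-0.12  0.02 -0.01  1.55 -0.    2.84] gap -0.0015105441053630247
turn [-0.01  0.12  0.06] shift(after turn) [ 0.   -0.    0.04] per row/3 [ 0.   -0.    0.01]
```

View pics/s1c.png

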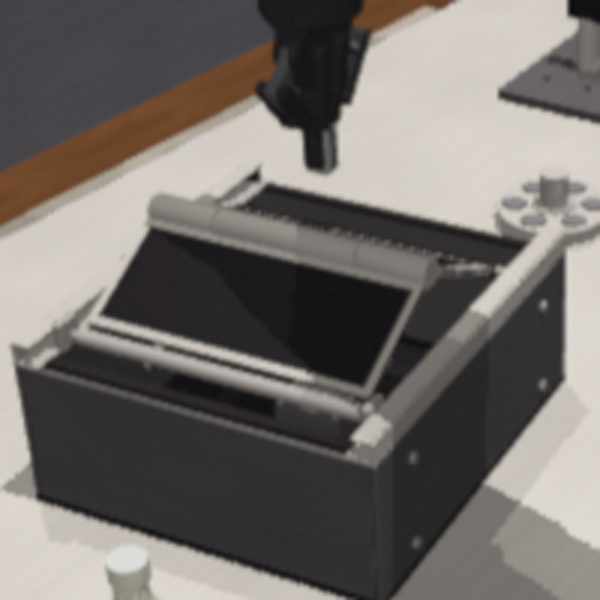

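>>> {"op": "jog_arm", "data": {
  "rows": [
    [0,0,0,0.002,0,0.018,0],
    [0,0,0,0,0,0.016,0],
    [0,0,0,0,-0.006,0,0],
    [0,0,0,0,-0.004,0,0],
    [0,0,0,0,0,0,0]
  ]
}}

```text
time_s: 2.6
ee_pos: [568.2, 69.8, 193.2]
orientation: [0.0, 0.996, 0.088, 0.001]
force: [0.6, 0.7, -0.4]
finger_gap: 0.001
```

>>> {"op": "jog_arm", "data": {
  "rows": [
    [0,0,0,0,-0.004,0,0],
    [0,0,0,0,-0.003,0,0],
    [0,0,0,0,0,0,0]
  ]
}}

```text
time_s: 2.9
ee_pos: [567.0, 76.8, 192.6]
orientation: [0.0, 0.996, 0.088, 0.0]
force: [0.2, -0.5, 0.0]
finger_gap: -0.001
```

>>> {"op": "jog_arm", "data": {
  "rows": [
    [0,0,0,0,0,0.003,0],
    [0,0,0,0,-0.003,0,0],
    [0,0,0,0,-0.003,0,0],
    [0,0,0,0,0,0,0]
  ]
}}

```text
time_s: 3.3
ee_pos: [565.8, 82.7, 189.3]
orientation: [0.0, 0.996, 0.088, -0.0]
force: [-0.1, 0.3, 0.3]
finger_gap: 0.001
```

>>> {"op": "jog_arm", "data": {
  "rows": [
    [0,0,0,0,-0.002,0,0],
    [0,0,0,0,-0.002,0,0],
    [0,0,0,0,0,0,0]
  ]
}}

```text
time_s: 3.6
ee_pos: [565.5, 85.0, 189.6]
orientation: [0.002, 0.996, 0.087, 0.0]
force: [0.2, -6.8, 0.6]
finger_gap: -0.004
```

>>> {"op": "jog_arm", "data": {
  "rows": [
    [0,0,0,0,-0.004,-0.004,0],
    [0,0,0,0,-0.0033,-0.005,0],
    [0,0,0,0,-0.0035,-0.0045,0]
  ]
}}

```text
time_s: 3.9
ee_pos: [563.9, 94.2, 204.0]
orientation: [0.003, 0.996, 0.086, 0.0]
force: [-1.9, -15.0, 7.0]
finger_gap: 0.001
```

>>> {"op": "jog_arm", "data": {
  "rows": [
    [0,0,0,0,-0.0038,-0.0045,0],
    [0,0,0,0,-0.004,-0.0045,0]
  ]
}}

```text
time_s: 4.1
ee_pos: [562.5, 101.8, 213.5]
orientation: [0.003, 0.996, 0.086, 0.001]
force: [-2.6, -13.6, 8.4]
finger_gap: 0.0
```

```bash
python3 -c "
from h import *
go(ch(0,83,250),10.1,10)
o=cams.camera('side');cv2.imwrite('pics/side2.png',o[:,:,::-1])
s=cv2.imread('pics/side2.png');cv2.imwrite('pics/s2c.png',cv2.resize(s[130:330,145:345],None,fx=3,fy=3,interpolation=2))"
```

```text
t 4.1 pos [562.54 101.81 213.48] chamber [  0.19   9.43 213.48] F [ -2.56 -13.62   8.42] q [-0.05  0.01 -0.03  1.53 -0.01  2.92] gap 2.4458140687957624e-05
turn [ 0.35 -0.05 -0.18] shift(after turn) [-0.   -0.07 -0.04] per row/10 [-0.   -0.01 -0.  ]
```

View pics/s2c.png

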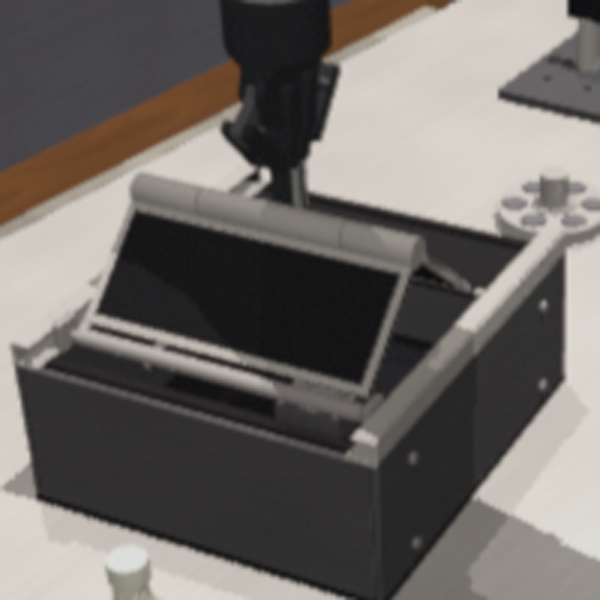

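>>> {"op": "jog_arm", "data": {
  "rows": [
    [0,0,0,0,-0.0042,-0.004,0],
    [0,0,0,0,-0.0044,-0.004,0],
    [0,0,0,0,-0.0046,-0.0037,0]
  ]
}}

```text
time_s: 4.45
ee_pos: [560.0, 115.4, 225.4]
orientation: [0.002, 0.996, 0.087, 0.001]
force: [-4.1, -11.5, 10.3]
finger_gap: -0.003
```

>>> {"op": "jog_arm", "data": {
  "rows": [
    [0,0,0,0,-0.0048,-0.0035,0],
    [0,0,0,0,-0.005,-0.0033,0],
    [0,0,0,0,-0.0051,-0.0031,0]
  ]
}}

```text
time_s: 4.75
ee_pos: [557.1, 131.1, 234.7]
orientation: [0.001, 0.996, 0.087, 0.0]
force: [-3.4, -6.2, 4.8]
finger_gap: 0.002
```

>>> {"op": "jog_arm", "data": {
  "rows": [
    [0,0,0,0,-0.0053,-0.0028,0],
    [0,0,0,0,-0.0054,-0.0026,0],
    [0,0,0,0,-0.0055,-0.0023,0]
  ]
}}

```text
time_s: 5.05
ee_pos: [554.2, 148.2, 241.2]
orientation: [0.0, 0.996, 0.087, -0.0]
force: [-0.6, -2.5, -0.7]
finger_gap: 0.0
```

```bash
python3 -c "
from h import *
go(ch(0,87,250),10.1,5)
o=cams.camera('side');cv2.imwrite('pics/side3.png',o[:,:,::-1])
s=cv2.imread('pics/side3.png');cv2.imwrite('pics/s3c.png',cv2.resize(s[130:330,145:345],None,fx=3,fy=3,interpolation=2))"
```

```text
t 5.05 pos [554.18 148.24 241.19] chamber [  0.11  56.6  241.19] F [-0.58 -2.46 -0.73] q [ 0.03  0.03  0.03  1.58 -0.    3.  ] gap 0.00016552725608587573
turn [ 0.03  0.   -0.07] shift(after turn) [-0.   -0.03 -0.01] per row/5 [-0.   -0.01 -0.  ]
```

View pics/s3c.png

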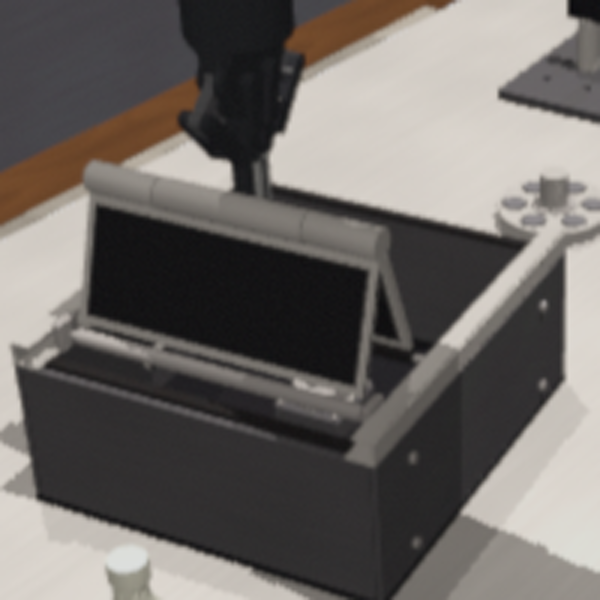

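>>> {"op": "jog_arm", "data": {
  "rows": [
    [0,0,0,0,-0.0056,-0.002,0],
    [0,0,0,0,-0.0056,-0.0018,0],
    [0,0,0,0,-0.0056,-0.0015,0]
  ]
}}

```text
time_s: 5.4
ee_pos: [551.2, 165.2, 246.4]
orientation: [0.0, 0.996, 0.087, 0.0]
force: [0.7, -2.1, -1.4]
finger_gap: -0.001
```

>>> {"op": "jog_arm", "data": {
  "rows": [
    [0,0,0,0,-0.004,-0.001,0],
    [0,0,0,0,-0.003,0,0],
    [0,0,0,0,0,0,0]
  ]
}}

```text
time_s: 5.7
ee_pos: [550.0, 172.2, 247.5]
orientation: [-0.0, 0.996, 0.088, 0.0]
force: [0.2, 0.7, 0.4]
finger_gap: 0.001
```

>>> {"op": "jog_arm", "data": {
  "rows": [
    [0,0,0,0,-0.002,0,0],
    [0,0,0,0,-0.001,0,0],
    [0,0,0,0,0,0,0]
  ]
}}

```text
time_s: 6.0
ee_pos: [549.6, 174.6, 247.4]
orientation: [0.0, 0.996, 0.088, 0.0]
force: [-0.5, -1.5, 1.0]
finger_gap: -0.002
```

```bash
python3 -c "
from h import *
go(ch(0,87,250),10.1,5)"
```

```text
t 6.0 pos [549.55 174.63 247.44] chamber [  0.18  83.39 247.44] F [-0.48 -1.46  1.02] q [ 0.08  0.04  0.06  1.59 -0.    3.05] gap -0.0017140490034231932
turn [ 0.   -0.01 -0.06] shift(after turn) [-0. -0. -0.] per row/5 [-0. -0. -0.]
```

>>> {"op": "jog_arm", "data": {
  "rows": [
    [0,0,0,0,-0.001,0,0],
    [0,0,0,0,-0.001,0,0],
    [0,0,0,0,0,0,0]
  ]
}}

```text
time_s: 6.3
ee_pos: [549.4, 175.9, 247.4]
orientation: [0.001, 0.996, 0.087, 0.0]
force: [0.5, -5.0, 1.5]
finger_gap: -0.003
```

>>> {"op": "jog_arm", "data": {
  "rows": [
    [0,0,0,0,-0.001,0,0],
    [0,0,0,0,-0.0005,0,0],
    [0,0,0,0,0,0,0]
  ]
}}

```text
time_s: 6.6
ee_pos: [549.3, 176.2, 247.5]
orientation: [0.002, 0.996, 0.087, 0.0]
force: [0.7, -11.6, 2.5]
finger_gap: -0.002
```

>>> {"op": "jog_arm", "data": {
  "rows": [
    [0,0,0,0,0.02,0,0],
    [0,0,0,0,0.03,0,0],
    [0,0,0,0,0.04,-0.01,0],
    [0,0,-8,0,0,-0.02,0.04],
    [0,0,-8,0,0,-0.02,0.06]
  ]
}}

```text
time_s: 7.1
ee_pos: [564.4, 88.5, 297.3]
orientation: [-0.0, 0.974, 0.227, -0.001]
force: [0.4, 0.3, 0.8]
finger_gap: 0.332
```

>>> {"op": "jog_arm", "data": {
  "rows": [
    [0,0,-8.5,0,0,0,0.06],
    [0,0,-8.5,0,0,0,0.06],
    [0,0,-8.5,0,0,0,0.06],
    [0,0,-8.5,0,0,0,0.06],
    [0,0,-8.5,0,0,0,0.06]
  ]
}}

```text
time_s: 7.6
ee_pos: [564.5, 89.7, 297.1]
orientation: [-0.0, 0.825, 0.566, 0.0]
force: [0.4, 0.6, 0.6]
finger_gap: 0.699
```

>>> {"op": "jog_arm", "data": {
  "rows": [
    [0,0,-8.5,0,0,0,0.06],
    [0,0,-8.5,0,0,0,0.06],
    [0,0,-8.5,0,0,0,0.06],
    [0,0,-6,0,0,0,0.06],
    [0,0,0,0,0,0,0.06]
  ]
}}

```text
time_s: 8.1
ee_pos: [564.5, 89.7, 297.1]
orientation: [-0.0, 0.642, 0.767, 0.0]
force: [-0.1, 1.1, -0.5]
finger_gap: 0.702
```

```bash
python3 -c "
from h import *
go([609.3,-310.5,290],100,10)"
```

```text
t 8.1 pos [564.55  89.67 297.13] chamber [  0.04  -2.88 297.13] F [-0.15  1.06 -0.55] q [-0.07  0.04  0.15  1.68  0.    1.32] gap 0.7021874104989697
turn [-0.02 -0.03  0.13] shift(after turn) [-0.4  -0.03  0.01] per row/10 [-0.04 -0.    0.  ]
```

>>> {"op": "jog_arm", "data": {
  "rows": [
    [0,0,0,-0.045,-0.003,0,0.06],
    [0,0,0,-0.045,-0.003,0,0.06],
    [0,0,0,-0.045,-0.003,0,0.06],
    [0,0,0,-0.045,-0.003,0,0.06],
    [0,0,0,-0.045,-0.003,0,0.06]
  ]
}}

```text
time_s: 8.6
ee_pos: [589.1, -136.3, 297.3]
orientation: [-0.0, 0.644, 0.765, 0.0]
force: [0.8, 0.5, 0.7]
finger_gap: 0.7
```

>>> {"op": "jog_arm", "data": {
  "rows": [
    [0,0,0,-0.045,-0.003,0.01,0.06],
    [0,0,0,-0.045,-0.003,0.01,0.06],
    [0,0,0,-0.045,-0.003,0.01,0.06],
    [0,0,0,-0.042,-0.001,0.01,0.06],
    [0,0,0,0,0,0,0.06]
  ]
}}

```text
time_s: 9.1
ee_pos: [609.0, -315.3, 253.1]
orientation: [-0.002, 0.646, 0.764, -0.0]
force: [-0.3, -0.3, -0.2]
finger_gap: 0.703
```

```bash
python3 -c "
from h import *
go([609.3,-310.5,120],100,4)
for n in('side','top'): cv2.imwrite(f'pics/{n}4.png',cams.camera(n)[:,:,::-1])
s=cv2.imread('pics/side4.png');cv2.imwrite('pics/s4c.png',cv2.resize(s[130:330,145:445],None,fx=2.6,fy=2.6,interpolation=2))
s=cv2.imread('pics/top4.png');cv2.imwrite('pics/t4c.png',cv2.resize(s[100:300,170:430],None,fx=3,fy=3,interpolation=2))
cv2.imwrite('pics/t4s.png',cv2.resize(s[170:230,245:325],None,fx=10,fy=10,interpolation=2))"
```

```text
t 9.1 pos [ 608.96 -315.33  253.1 ] chamber [ -27.26 -409.4   253.1 ] F [-0.29 -0.28 -0.22] q [-0.67  0.4   0.47  1.65 -0.    0.74] gap 0.7031927341346133
turn [-0.19 -0.16 -0.43] shift(after turn) [0.   0.   0.13] per row/4 [0.   0.   0.03]
```

View pics/s4c.png

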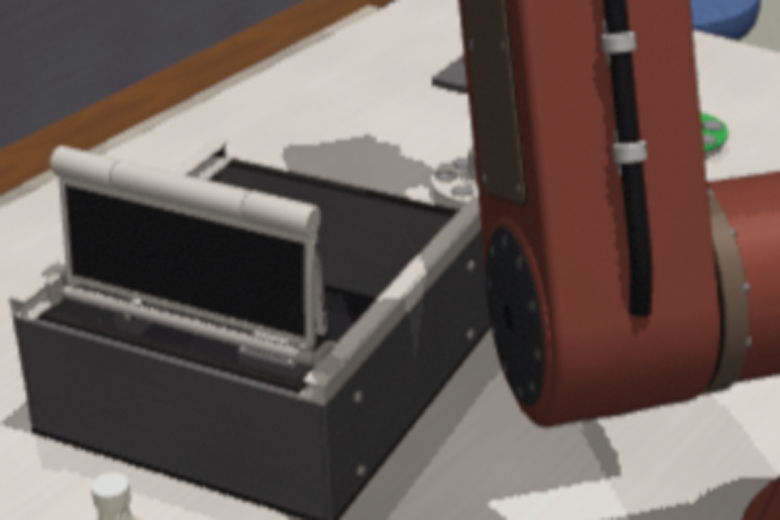

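View pics/t4c.png

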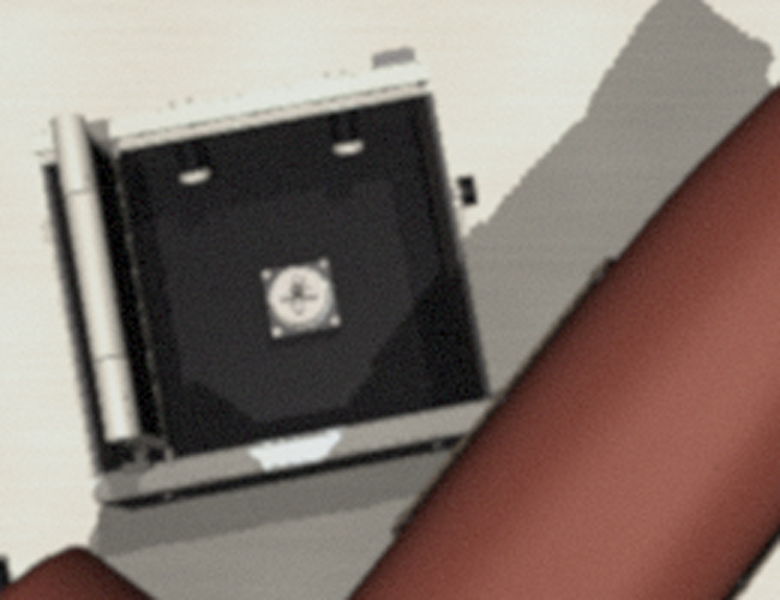

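View pics/t4s.png

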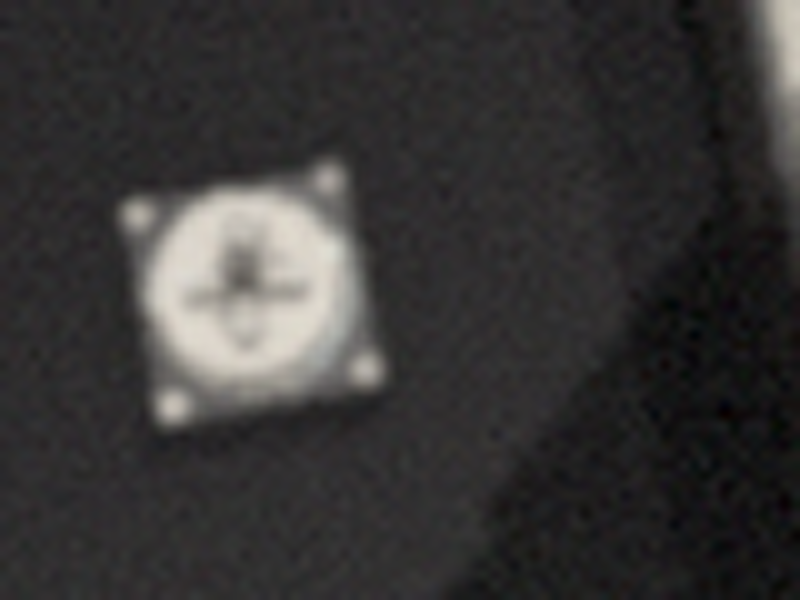

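Run:
```python
from h import *
t=cv2.imread("pics/top4.png");g=cv2.cvtColor(t,cv2.COLOR_BGR2GRAY)[170:230,245:300]
m=(g>130).astype(np.uint8);n,l,st,ce=cv2.connectedComponentsWithStats(m);i=1+np.argmax(st[1:,4])
c=max(cv2.findContours((l==i).astype(np.uint8),0,1)[0],key=len);(e,ax,an)=cv2.fitEllipse(cv2.convexHull(c));print(st[i],ce[i],e,ax)
cc=np.array(e)+[245,170];s=plane("top",cc,45);print("spindle",s,inch(s))
# 4 screws
for j in range(1,n): print(st[j],ce[j]+[245,170],plane("top",ce[j]+[245,170],45))
# bench light cross: dark pixels
G=cv2.resize(cv2.imread("pics/top4.png")[183:213,254:284],None,fx=20,fy=20,interpolation=cv2.INTER_CUBIC)
cv2.imwrite("pics/key.png",cv2.convertScaleAbs(G,alpha=1.6,beta=-120))
```

```text
[ 14  19  22  21 337] [24.76 28.71] (24.70882797241211, 28.707170486450195) (20.516830444335938, 20.95638656616211)
spindle [566.62  72.71  45.  ] [ -0.89 -19.94  45.  ]
[32 17  2  2  4] [277.5 187.5] [595.39  52.84  45.  ]
[ 14  19  22  21 337] [269.76 198.71] [566.62  72.57  45.  ]
[13 20  2  3  5] [258.4 191.2] [586.15 101.46  45.  ]
[35 35  3  3  7] [281.   206.29] [546.95  44.05  45.  ]
[16 39  3  3  9] [262. 210.] [537.75  92.29  45.  ]
```

View pics/key.png

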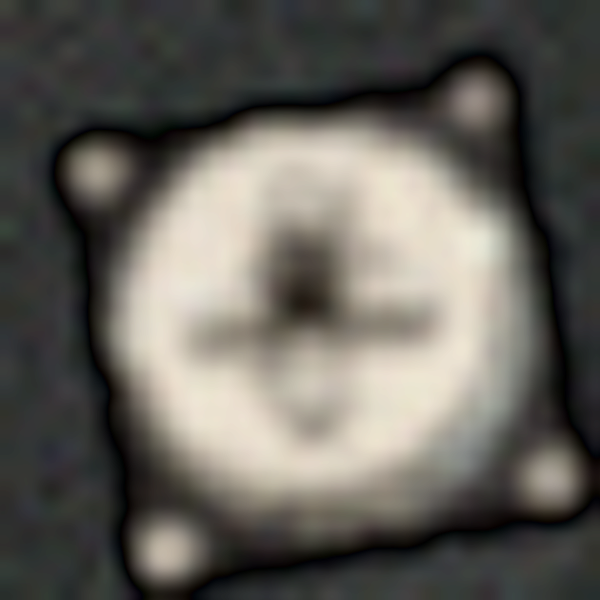

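>>> {"op": "jog_arm", "data": {
  "rows": [
    [0,0,0,0.0044,0.001,0.04,0.06],
    [0,0,0,0,0,0.05,0.06],
    [0,0,0,0,0,0.05,0.06],
    [0,0,0,0,0,0.04,0.06],
    [0,0,0,0,0,0,0.06]
  ]
}}

```text
time_s: 9.7
ee_pos: [607.4, -302.3, 71.4]
orientation: [-0.005, 0.643, 0.766, -0.0]
force: [-1.0, 1.6, -0.8]
finger_gap: 0.701
```

```bash
python3 -c "
from h import *
np.set_printoptions(precision=4,suppress=True)
go([609.3,-310.8,24],100,1)"
```

```text
t 9.7 pos [ 607.3648 -302.3044   71.3863] chamber [ -26.5428 -396.291    71.3863] F [-0.9928  1.5508 -0.8252] q [-0.6542  0.3836  0.1273  1.3241  0.0003  0.7414] gap 0.7005178095915695
turn [-0.3596 -0.418   0.0378] shift(after turn) [-0.0087  0.0004  0.0474] per row/1 [-0.0087  0.0004  0.0474]
```

>>> {"op": "jog_arm", "data": {
  "rows": [
    [-0.35,-0.4,0,-0.006,0,0,0.06],
    [0,0,0,0,0,0,0.06],
    [0,0,0,0,0,0,0.06]
  ]
}}

```text
time_s: 10.0
ee_pos: [613.0, -313.4, 81.1]
orientation: [0.007, 0.643, 0.766, 0.0]
force: [0.2, -1.2, -1.1]
finger_gap: 0.7
```

```bash
python3 -c "
from h import *
np.set_printoptions(precision=4,suppress=True)
go([609.3,-310.8,24],100,1)
s=cams.camera('top');cv2.imwrite('pics/t5.png',cv2.resize(s[130:240,360:480,::-1],None,fx=5,fy=5,interpolation=2))"
```

```text
t 10.0 pos [ 612.9765 -313.401    81.0952] chamber [ -22.964  -408.1997   81.0952] F [ 0.2254 -1.2104 -1.1426] q [-0.662   0.3775  0.1376  1.3165 -0.0001  0.7339] gap 0.7003465341513889
turn [0.5482 0.615  0.0216] shift(after turn) [ 0.0032 -0.0032  0.0571] per row/1 [ 0.0032 -0.0032  0.0571]
```

View pics/t5.png

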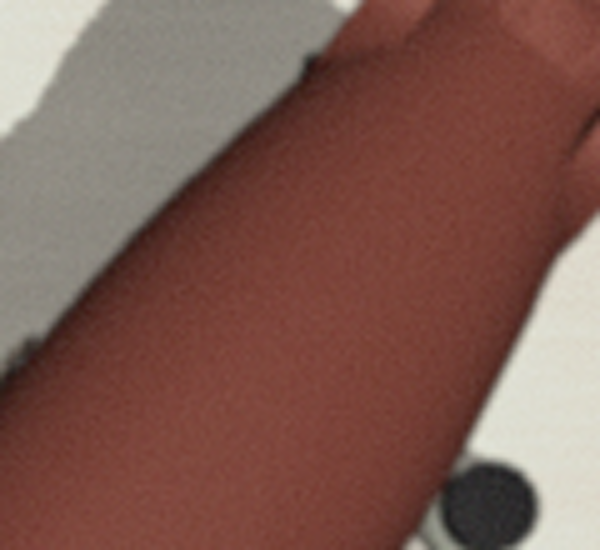

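>>> {"op": "jog_arm", "data": {
  "rows": [
    [0.55,0.6,0,0,-0.003,0.02,0.06],
    [0,0,0,0.002,0,0.015,0.06],
    [0,0,0,0,0,0,0.06],
    [0,0,0,0,0,0,0.06],
    [0,0,0,0,0,0,0.06]
  ]
}}

```text
time_s: 10.55
ee_pos: [608.4, -310.9, 42.8]
orientation: [-0.002, 0.642, 0.766, -0.0]
force: [0.3, 0.6, -0.2]
finger_gap: 0.699
```

```bash
python3 -c "
from h import *
np.set_printoptions(precision=4,suppress=True)
go([609.3,-310.8,24],100,1)
s=cams.camera('side');cv2.imwrite('pics/s6.png',cv2.resize(s[130:260,270:430,::-1],None,fx=4.5,fy=4.5,interpolation=2))"
```

```text
t 10.55 pos [ 608.3544 -310.9293   42.7513] chamber [ -27.081  -404.9557   42.7513] F [ 0.3162  0.5937 -0.205 ] q [-0.6632  0.4083  0.105   1.272  -0.0003  0.7323] gap 0.6991027113421584
turn [-0.1829 -0.1766  0.0457] shift(after turn) [-0.      0.001   0.0188] per row/1 [-0.      0.001   0.0188]
```

View pics/s6.png

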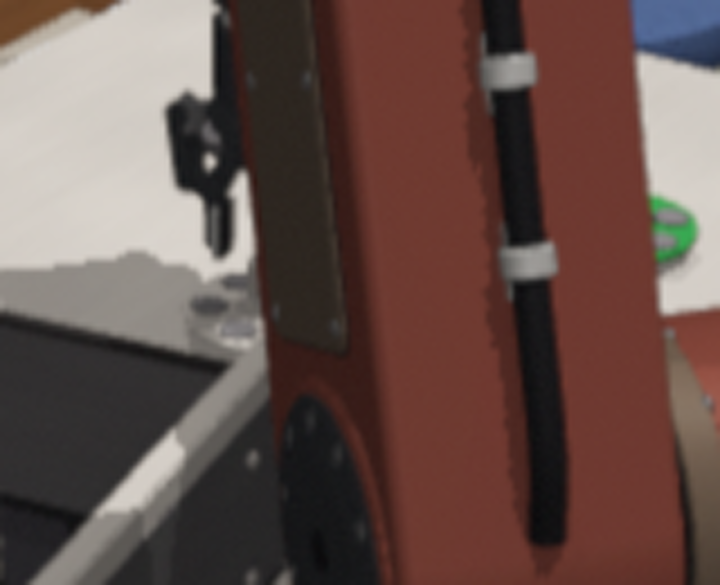

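>>> {"op": "jog_arm", "data": {
  "rows": [
    [0,0,0,0,0.0005,0.01,0.06],
    [0,0,0,0,0,0.007,0.06],
    [0,0,0,0,0,0,0.06],
    [0,0,0,0,0,0,0.06]
  ]
}}

```text
time_s: 11.0
ee_pos: [608.3, -310.5, 24.9]
orientation: [-0.003, 0.643, 0.766, -0.0]
force: [-0.0, 0.4, 0.7]
finger_gap: 0.7
```

>>> {"op": "jog_arm", "data": {
  "rows": [
    [0,0,0,0,0,0,0.01],
    [0,0,0,0,0,0,0.01],
    [0,0,0,0,0,0,0.01],
    [0,0,0,0,0,0,0.01],
    [0,0,0,0,0,0,0.01]
  ]
}}

```text
time_s: 11.5
ee_pos: [608.9, -311.0, 26.1]
orientation: [-0.002, 0.643, 0.766, -0.0]
force: [-0.9, 0.3, 4.7]
finger_gap: 0.291
```

>>> {"op": "jog_arm", "data": {
  "rows": [
    [0,0,0,0,0,0,0.01],
    [0,0,0,0,0,0,0.01]
  ]
}}

```text
time_s: 11.7
ee_pos: [608.9, -311.0, 26.1]
orientation: [-0.002, 0.643, 0.766, -0.0]
force: [-0.9, -0.7, 5.4]
finger_gap: 0.291
```

```bash
python3 -c "
from h import *
np.set_printoptions(precision=4,suppress=True)
go([609.3,-310.8,24],100,1);print(readout.get_obs()['moment'])"
```

```text
t 11.7 pos [ 608.8581 -311.0147   26.1   ] chamber [ -26.6001 -405.1282   26.1   ] F [-0.8911 -0.6945  5.4097] q [-0.6628  0.4208  0.0897  1.2437 -0.0004  0.7328] gap 0.2908261329547618
turn [-0.1664 -0.1525  0.0382] shift(after turn) [0.0001 0.0005 0.0021] per row/1 [0.0001 0.0005 0.0021]
[ 0.0858  0.1885 -0.0066]
```

>>> {"op": "jog_arm", "data": {
  "rows": [
    [0,0,0,0,0,-0.02,0.01],
    [0,0,0,0,0,-0.04,0.01],
    [0,0,0,0,0,-0.05,0.01],
    [0,0,0,0,0,-0.05,0.01],
    [0,0,0,0,0,-0.045,0.01]
  ]
}}

```text
time_s: 12.2
ee_pos: [609.2, -311.0, 232.3]
orientation: [-0.002, 0.642, 0.766, -0.0]
force: [0.1, 0.5, -1.7]
finger_gap: 0.289
```

>>> {"op": "jog_arm", "data": {
  "rows": [
    [0,0,0,0,0,-0.02,0.01],
    [0,0,0,0,0,0,0.01],
    [0,0,0,0,0,0,0.01]
  ]
}}

```text
time_s: 12.5
ee_pos: [609.4, -311.2, 248.7]
orientation: [-0.003, 0.643, 0.766, -0.0]
force: [-0.1, 0.2, -3.4]
finger_gap: 0.287
```

```bash
python3 -c "
from h import *
np.set_printoptions(precision=4,suppress=True)
go([566.6,72.6,235],100,8);print(readout.get_obs()['moment'])
s=cams.camera('side');cv2.imwrite('pics/s7.png',cv2.resize(s[50:250,200:450,::-1],None,fx=3,fy=3,interpolation=2))"
```

```text
t 12.5 pos [ 609.3653 -311.2219  248.6977] chamber [ -26.1371 -405.421   248.6977] F [-0.1271  0.2095 -3.3828] q [-0.6626  0.3912  0.4591  1.6451 -0.0003  0.7329] gap 0.28743439997308456
turn [-0.2559 -0.2611  0.0402] shift(after turn) [0.3854 0.0245 0.0137] per row/8 [0.0482 0.0031 0.0017]
[-0.0062 -0.0316 -0.0057]
```

View pics/s7.png

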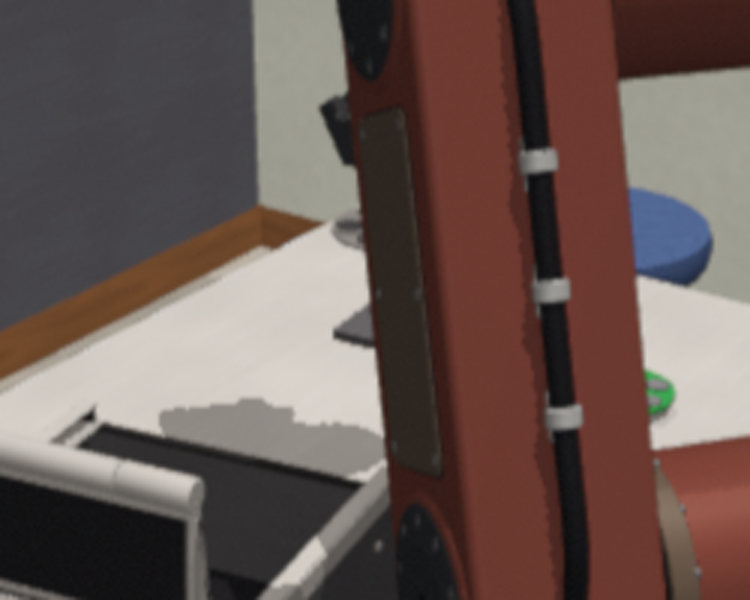

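>>> {"op": "jog_arm", "data": {
  "rows": [
    [-0.2,-0.2,0,0.025,0.002,0,0.01],
    [0,0,0,0.048,0.003,0,0.01],
    [0,0,0,0.048,0.003,0,0.01],
    [0,0,0,0.048,0.003,0,0.01],
    [0,0,0,0.048,0.003,0,0.01]
  ]
}}

```text
time_s: 13.05
ee_pos: [583.8, -93.1, 247.4]
orientation: [-0.002, 0.643, 0.766, -0.001]
force: [0.9, 0.4, -1.9]
finger_gap: 0.289
```

>>> {"op": "jog_arm", "data": {
  "rows": [
    [0,0,0,0.048,0.003,0,0.01],
    [0,0,0,0.048,0.003,0,0.01],
    [0,0,0,0.045,0.003,0,0.01],
    [0,0,0,0.025,0.002,0,0.01],
    [0,0,0,0,0,0,0.01]
  ]
}}

```text
time_s: 13.55
ee_pos: [565.7, 73.5, 247.9]
orientation: [-0.002, 0.641, 0.768, -0.001]
force: [-0.4, -1.3, -2.0]
finger_gap: 0.288
```

>>> {"op": "jog_arm", "data": {
  "rows": [
    [0,0,0,0,0,0,0.01],
    [0,0,0,0,0,0,0.01]
  ]
}}

```text
time_s: 13.75
ee_pos: [566.9, 69.4, 249.0]
orientation: [-0.001, 0.643, 0.766, -0.001]
force: [-0.1, -0.3, -2.8]
finger_gap: 0.286
```

```bash
python3 -c "
from h import *
np.set_printoptions(precision=4,suppress=True)
go([566.6,72.6,150],100,8);print(readout.get_obs()['moment'])
s=cams.camera('side');cv2.imwrite('pics/s8.png',cv2.resize(s[80:330,145:395,::-1],None,fx=2.4,fy=2.4,interpolation=2))"
```

```text
t 13.75 pos [566.9133  69.3894 248.991 ] chamber [ -1.1847 -23.2633 248.991 ] F [-0.1444 -0.315  -2.81  ] q [-0.1069  0.0232  0.0453  1.595  -0.0004  1.2894] gap 0.2857254423388204
turn [-0.1186 -0.0126 -0.0039] shift(after turn) [0.0032 0.0002 0.099 ] per row/8 [0.0004 0.     0.0124]
[-0.0756  0.0537 -0.0018]
```

View pics/s8.png

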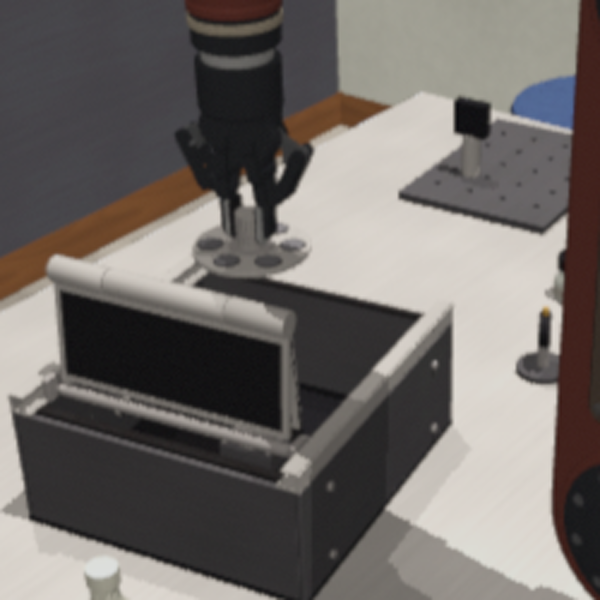

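```bash
python3 -c "
from h import *
print(plane('side',(145+252/2.4-.3,80+248/2.4-.3),241))"
```

```text
[562.21  71.08 241.  ]
```

>>> {"op": "jog_arm", "data": {
  "rows": [
    [0,0,0,0.003,0,0.03,0.01],
    [0,0,0,0,0,0.045,0.01],
    [0,0,0,0,0,0.03,0.01],
    [0,0,0,0,0,0.02,0.01],
    [0,0,0,0,0,0.01,0.01]
  ]
}}

```text
time_s: 14.3
ee_pos: [565.5, 72.1, 112.7]
orientation: [-0.001, 0.643, 0.766, -0.001]
force: [-0.7, 0.8, -2.3]
finger_gap: 0.288
```

>>> {"op": "jog_arm", "data": {
  "rows": [
    [0,0,0,0,0,0,0.01],
    [0,0,0,0,0,0,0.01],
    [0,0,0,0,0,0,0.01]
  ]
}}

```text
time_s: 14.6
ee_pos: [567.8, 72.8, 117.1]
orientation: [0.001, 0.643, 0.766, 0.001]
force: [0.8, -0.4, -1.7]
finger_gap: 0.288
```

```bash
python3 -c "
from h import *
np.set_printoptions(precision=4,suppress=True)
go([566.6,72.6,104],100,1);print(readout.get_obs()['moment'])"
```

```text
t 14.6 pos [567.8183  72.7819 117.0788] chamber [  0.3013 -20.0821 117.0788] F [ 0.8409 -0.3839 -1.743 ] q [-0.1008  0.0273 -0.1899  1.3512 -0.0001  1.295 ] gap 0.2880851343951851
turn [0.1293 0.0424 0.0224] shift(after turn) [ 0.     -0.0012  0.0131] per row/1 [ 0.     -0.0012  0.0131]
[ 0.0348  0.0497 -0.0273]
```

>>> {"op": "jog_arm", "data": {
  "rows": [
    [0,0,0,0,-0.001,0.006,0.01],
    [0,0,0,0,0,0.006,0.01],
    [0,0,0,0,0,0.003,0.01],
    [0,0,0,0,0,0,0.01],
    [0,0,0,0,0,0,0.01]
  ]
}}

```text
time_s: 15.1
ee_pos: [565.7, 73.0, 100.3]
orientation: [-0.0, 0.642, 0.766, -0.0]
force: [0.6, 0.1, -1.5]
finger_gap: 0.289
```

>>> {"op": "jog_arm", "data": {
  "rows": [
    [0,0,0,0,0,0.002,0.01],
    [0,0,0,0,0,0.002,0.01],
    [0,0,0,0,0,0,0.01]
  ]
}}

```text
time_s: 15.4
ee_pos: [565.7, 72.9, 96.1]
orientation: [-0.0, 0.643, 0.766, -0.0]
force: [-0.2, -0.2, -2.3]
finger_gap: 0.289
```

>>> {"op": "jog_arm", "data": {
  "rows": [
    [0,0,0,0,0,0.002,0.01],
    [0,0,0,0,0,0.002,0.01],
    [0,0,0,0,0,0.002,0.01],
    [0,0,0,0,0,0,0.01]
  ]
}}

```text
time_s: 15.8
ee_pos: [565.6, 72.9, 90.0]
orientation: [-0.0, 0.643, 0.766, -0.0]
force: [-0.8, -0.2, -2.2]
finger_gap: 0.285
```

>>> {"op": "jog_arm", "data": {
  "rows": [
    [0,0,0,0,0,0.002,0.01],
    [0,0,0,0,0,0.002,0.01],
    [0,0,0,0,0,0.001,0.01],
    [0,0,0,0,0,0,0.01]
  ]
}}

```text
time_s: 16.2
ee_pos: [566.4, 73.0, 85.8]
orientation: [0.0, 0.642, 0.766, 0.001]
force: [2.7, 2.1, -0.3]
finger_gap: 0.29
```

>>> {"op": "jog_arm", "data": {
  "rows": [
    [0,0,0,0,0,0.002,0.01],
    [0,0,0,0,0,0.002,0.01],
    [0,0,0,0,0,0,0.01]
  ]
}}

```text
time_s: 16.5
ee_pos: [567.4, 73.3, 81.9]
orientation: [0.001, 0.642, 0.766, 0.001]
force: [9.4, 4.4, -3.2]
finger_gap: 0.286
```

>>> {"op": "jog_arm", "data": {
  "rows": [
    [0,0,0,0,0,0.001,0.01],
    [0,0,0,0,0,0.001,0.01],
    [0,0,0,0,0,0,0.01]
  ]
}}

```text
time_s: 16.8
ee_pos: [567.7, 73.3, 81.0]
orientation: [0.001, 0.642, 0.766, 0.002]
force: [4.6, 4.5, 6.1]
finger_gap: 0.296
```

```bash
python3 -c "
from h import *
np.set_printoptions(precision=4,suppress=True)
go([566.6,72.6,80],100,1);print(readout.get_obs()['moment'])"
```

```text
t 16.8 pos [567.7287  73.3006  81.0297] chamber [  0.3039 -19.5557  81.0297] F [4.6189 4.5089 6.1181] q [-0.1006  0.0425 -0.2406  1.2834  0.0012  1.2946] gap 0.2955611643376171
turn [0.2567 0.0008 0.0604] shift(after turn) [-0.0005 -0.0012  0.001 ] per row/1 [-0.0005 -0.0012  0.001 ]
[ 0.9439 -1.2485  0.0355]
```

>>> {"op": "jog_arm", "data": {
  "rows": [
    [0,0,2,0.0005,0.0008,0.001,0.01],
    [0,0,2,0,0,0,0.01],
    [0,0,2,0,0,0,0.01],
    [0,0,0,0,0,0,0.01]
  ]
}}

```text
time_s: 17.2
ee_pos: [568.2, 73.6, 80.9]
orientation: [0.002, 0.682, 0.731, 0.001]
force: [-0.0, 1.6, 13.3]
finger_gap: 0.288
```

>>> {"op": "jog_arm", "data": {
  "rows": [
    [0,0,-3,0,0,0,0.01],
    [0,0,-3,0,0,0,0.01],
    [0,0,-2,0,0,0,0.01],
    [0,0,-2,0,0,0,0.01]
  ]
}}

```text
time_s: 17.6
ee_pos: [568.3, 73.3, 81.0]
orientation: [0.002, 0.615, 0.789, 0.001]
force: [0.3, 0.8, 13.7]
finger_gap: 0.287
```

```bash
python3 -c "
from h import *
np.set_printoptions(precision=4,suppress=True)
go([566.6,72.6,80],100,1);print(readout.get_obs()['moment'])"
```

```text
t 17.6 pos [568.3371  73.2756  80.9527] chamber [  0.8985 -19.6871  80.9527] F [ 0.2623  0.765  13.7249] q [-0.0998  0.0445 -0.2387  1.2832 -0.0003  1.2247] gap 0.28693774295088825
turn [0.2375 0.0925 4.1147] shift(after turn) [-0.0004 -0.0018  0.001 ] per row/1 [-0.0004 -0.0018  0.001 ]
[ 0.1907 -0.1479 -0.0683]
```

>>> {"op": "jog_arm", "data": {
  "rows": [
    [0,0,-3,0,0,0,0.01],
    [0,0,-3,0,0,0,0.01],
    [0,0,-3,0,0,0,0.01],
    [0,0,-3,0,0,0,0.01]
  ]
}}

```text
time_s: 18.0
ee_pos: [568.2, 73.2, 80.9]
orientation: [0.002, 0.529, 0.849, 0.001]
force: [0.3, 0.3, 13.8]
finger_gap: 0.288
```

>>> {"op": "jog_arm", "data": {
  "rows": [
    [0,0,-2.5,0,0,0,0.01],
    [0,0,-2.5,0,0,0,0.01],
    [0,0,-2.5,0,0,0,0.01]
  ]
}}

```text
time_s: 18.3
ee_pos: [568.2, 73.1, 80.9]
orientation: [0.002, 0.472, 0.881, 0.0]
force: [0.6, -0.2, 14.9]
finger_gap: 0.289
```

>>> {"op": "jog_arm", "data": {
  "rows": [
    [0,0,-2.5,0,0,0,0.01],
    [0,0,-2.5,0,0,0,0.01]
  ]
}}

```text
time_s: 18.5
ee_pos: [568.2, 73.0, 80.9]
orientation: [0.002, 0.433, 0.901, 0.0]
force: [-0.1, -1.4, 13.9]
finger_gap: 0.291
```

```bash
python3 -c "
from h import *
np.set_printoptions(precision=4,suppress=True)
go([566.6,72.6,80],100,1);print(readout.get_obs()['moment'])"
```

```text
t 18.5 pos [568.1627  73.0222  80.8955] chamber [  0.6824 -19.906   80.8955] F [-0.0707 -1.3642 13.8799] q [-0.0999  0.0445 -0.2388  1.2835 -0.0009  0.7968] gap 0.2909856751373007
turn [ 0.1788  0.1617 28.6238] shift(after turn) [-0.0001 -0.0016  0.0009] per row/1 [-0.0001 -0.0016  0.0009]
[-0.1883  0.0047 -0.1457]
```

Moment about z is growing but there is no drop yet. I keep turning.

>>> {"op": "jog_arm", "data": {
  "rows": [
    [0,0,-2,0,0,0,0.01],
    [0,0,-2,0,0,0,0.01]
  ]
}}

```text
time_s: 18.7
ee_pos: [568.2, 73.0, 80.9]
orientation: [0.002, 0.402, 0.916, 0.0]
force: [0.0, -0.5, 14.3]
finger_gap: 0.287
```

>>> {"op": "jog_arm", "data": {
  "rows": [
    [0,0,-2,0,0,0,0.01],
    [0,0,-2,0,0,0,0.01]
  ]
}}

```text
time_s: 18.9
ee_pos: [568.2, 72.9, 80.9]
orientation: [0.002, 0.37, 0.929, 0.0]
force: [-0.6, -1.3, 14.6]
finger_gap: 0.288
```

>>> {"op": "jog_arm", "data": {
  "rows": [
    [0,0,-2,0,0,0,0.01],
    [0,0,-2,0,0,0,0.01]
  ]
}}

```text
time_s: 19.1
ee_pos: [568.2, 72.9, 80.8]
orientation: [0.002, 0.337, 0.941, -0.0]
force: [0.6, -1.0, 13.7]
finger_gap: 0.289
```

```bash
python3 -c "
from h import *
np.set_printoptions(precision=4,suppress=True)
go([566.6,72.6,80],100,1);print(readout.get_obs()['moment'])
cv2.imwrite('pics/s9.png',cv2.resize(cams.camera('side')[130:330,145:395,::-1],None,fx=3,fy=3,interpolation=2))
cv2.imwrite('pics/t9.png',cv2.resize(cams.camera('top')[120:270,170:370,::-1],None,fx=4,fy=4,interpolation=2))"
```

```text
t 19.1 pos [568.1512  72.893   80.8017] chamber [  0.6485 -20.0311  80.8017] F [ 0.6213 -1.0012 13.6646] q [-0.1001  0.0446 -0.2389  1.2833 -0.001   0.5877] gap 0.28898274668995216
turn [ 0.1547  0.188  40.5931] shift(after turn) [-0.     -0.0016  0.0008] per row/1 [-0.     -0.0016  0.0008]
[-0.2149 -0.0188 -0.0829]
```

View pics/t9.png

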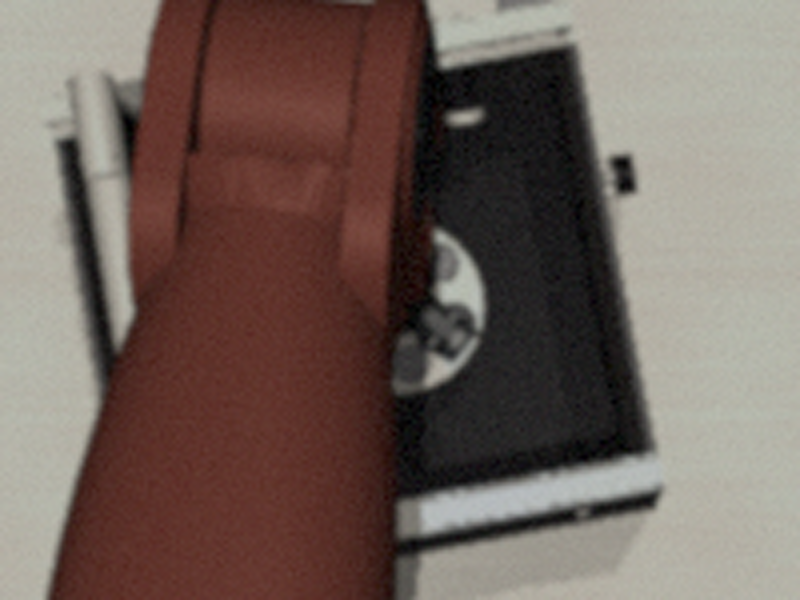

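View pics/s9.png

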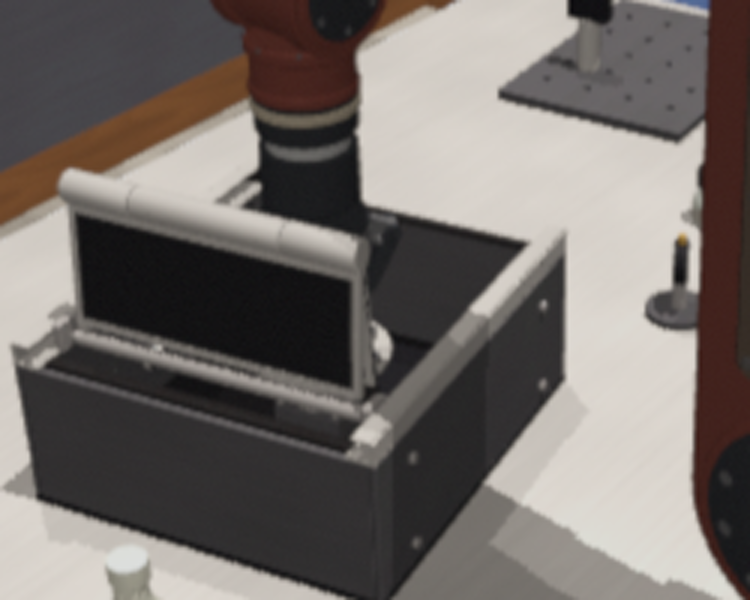

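>>> {"op": "jog_arm", "data": {
  "rows": [
    [0,0,-2.5,0,0,0,0.01],
    [0,0,-2.5,0,0,0,0.01],
    [0,0,-2.5,0,0,0,0.01]
  ]
}}

```text
time_s: 19.5
ee_pos: [568.1, 72.8, 80.6]
orientation: [0.002, 0.275, 0.962, -0.0]
force: [1.4, -2.2, 11.0]
finger_gap: 0.288
```

>>> {"op": "jog_arm", "data": {
  "rows": [
    [0,0,-2.5,0,0,0,0.01],
    [0,0,-2.5,0,0,0,0.01],
    [0,0,-2,0,0,0,0.01]
  ]
}}

```text
time_s: 19.8
ee_pos: [566.9, 73.1, 78.9]
orientation: [0.001, 0.215, 0.977, -0.0]
force: [1.6, -0.6, -1.0]
finger_gap: 0.287
```

>>> {"op": "jog_arm", "data": {
  "rows": [
    [0,0,-2,0,0,0,0.01],
    [0,0,-2,0,0,0,0.01]
  ]
}}

```text
time_s: 20.0
ee_pos: [566.7, 73.1, 78.3]
orientation: [0.0, 0.181, 0.983, -0.0]
force: [2.4, -1.5, -1.0]
finger_gap: 0.288
```

>>> {"op": "jog_arm", "data": {
  "rows": [
    [0,0,-2,0,0,0,0.01],
    [0,0,-2,0,0,0,0.01]
  ]
}}

```text
time_s: 20.2
ee_pos: [567.0, 72.9, 78.3]
orientation: [0.0, 0.147, 0.989, -0.001]
force: [5.4, -2.1, -1.6]
finger_gap: 0.286
```

```bash
python3 -c "
from h import *
np.set_printoptions(precision=4,suppress=True)
go([566.6,72.6,80],100,1);print(readout.get_obs()['moment'])
cv2.imwrite('pics/t10.png',cv2.resize(cams.camera('top')[160:230,240:310,::-1],None,fx=8,fy=8,interpolation=2))
p=np.array([566.6,72.6,73]);c=proj('top',p);print(c,(c-[240,160])*8)"
```

```text
t 20.2 pos [566.9509  72.9319  78.3324] chamber [ -0.5264 -19.7823  78.3324] F [ 5.4223 -2.1009 -1.5836] q [-0.1001  0.0466 -0.2414  1.2819 -0.0012  0.1949] gap 0.2862839860015235
turn [-0.0142  0.0873 63.0929] shift(after turn) [-0.0003 -0.0004 -0.0017] per row/1 [-0.0003 -0.0004 -0.0017]
[-0.3617 -1.0232 -0.0705]
[268.7868 196.7527] [230.2942 294.0218]
```

View pics/t10.png

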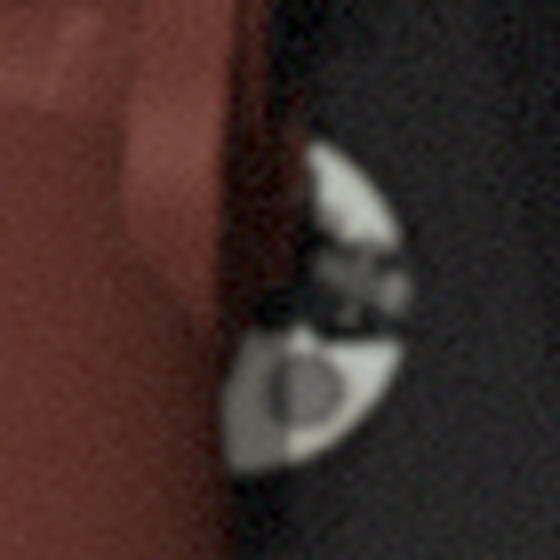

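>>> {"op": "jog_arm", "data": {
  "rows": [
    [0,0,3,0,0,0,0.01],
    [0,0,0,0,0,0.002,0.01],
    [0,0,0,0,0,0.001,0.01],
    [0,0,0,0,0,0,0.01]
  ]
}}

```text
time_s: 20.65
ee_pos: [566.7, 73.5, 75.2]
orientation: [0.0, 0.173, 0.985, -0.0]
force: [3.7, -0.4, -3.1]
finger_gap: 0.291
```

>>> {"op": "jog_arm", "data": {
  "rows": [
    [0,0,0,0,0,0.002,0.01],
    [0,0,0,0,0,0.002,0.01],
    [0,0,0,0,0,0,0.01]
  ]
}}

```text
time_s: 20.95
ee_pos: [566.7, 73.5, 71.3]
orientation: [0.0, 0.173, 0.985, 0.0]
force: [6.4, 0.6, -2.9]
finger_gap: 0.287
```

```bash
python3 -c "
from h import *
np.set_printoptions(precision=4,suppress=True)
go([566.6,72.6,71],100,1);print(readout.get_obs()['moment'])"
```

```text
t 20.95 pos [566.7019  73.544   71.2854] chamber [ -0.6642 -19.1361  71.2854] F [ 6.3568  0.59   -2.8773] q [-0.0997  0.0509 -0.2499  1.2695 -0.      0.2485] gap 0.2873655645721493
turn [ 0.0158  0.0176 60.0491] shift(after turn) [-0.0009 -0.0003  0.0003] per row/1 [-0.0009 -0.0003  0.0003]
[-0.0491 -1.2087 -0.0151]
```

>>> {"op": "jog_arm", "data": {
  "rows": [
    [0,0,0,-0.0007,0,0.001,0.01],
    [0,0,0,0,0,0.001,0.01],
    [0,0,0,0,0,0,0.01]
  ]
}}

```text
time_s: 21.25
ee_pos: [567.2, 73.5, 71.0]
orientation: [0.0, 0.173, 0.985, -0.0]
force: [-2.4, 0.5, 12.5]
finger_gap: 0.29
```

>>> {"op": "jog_arm", "data": {
  "rows": [
    [0,0,0,0,0,-0.001,0.01],
    [0,0,0,0,0,0,0.06],
    [0,0,0,0,0,0,0.06],
    [0,0,0,0,0,0,0.06],
    [0,0,0,0,0,0,0.06]
  ]
}}

```text
time_s: 21.75
ee_pos: [566.8, 73.3, 70.0]
orientation: [-0.0, 0.173, 0.985, -0.0]
force: [-0.6, -0.1, 0.0]
finger_gap: 0.702
```

>>> {"op": "jog_arm", "data": {
  "rows": [
    [0,0,0,0,0,-0.01,0.06],
    [0,0,0,0,0,-0.03,0.06],
    [0,0,0,0,0,-0.05,0.06],
    [0,0,0,0,0,-0.05,0.06],
    [0,0,0,0,0,-0.05,0.06]
  ]
}}

```text
time_s: 22.25
ee_pos: [566.7, 73.4, 263.2]
orientation: [0.0, 0.173, 0.985, -0.0]
force: [0.7, -1.3, -0.3]
finger_gap: 0.697
```

```bash
python3 -c "
from h import *
np.set_printoptions(precision=4,suppress=True)
go([600,-150,290],160,5)"
```

```text
t 22.25 pos [566.6904  73.3732 263.1978] chamber [ -0.7055 -19.3022 263.1978] F [ 0.6732 -1.257  -0.2658] q [-0.1     0.0256  0.0737  1.6184 -0.0001  0.2484] gap 0.6973910305844514
turn [0.0013 0.031  0.0422] shift(after turn) [-0.1077 -0.1985 -0.0268] per row/5 [-0.0215 -0.0397 -0.0054]
```

>>> {"op": "jog_arm", "data": {
  "rows": [
    [0,0,0,0,0,-0.03,0.06],
    [0,0,0,-0.0215,-0.04,0,0.06],
    [0,0,0,-0.0215,-0.04,0,0.06],
    [0,0,0,-0.0215,-0.04,0,0.06],
    [0,0,0,-0.0215,-0.04,0,0.06]
  ]
}}

```text
time_s: 22.75
ee_pos: [593.4, -108.1, 291.5]
orientation: [0.001, 0.173, 0.985, -0.0]
force: [0.9, 0.1, 0.5]
finger_gap: 0.709
```

>>> {"op": "jog_arm", "data": {
  "rows": [
    [0,0,0,-0.0215,-0.04,0,0.06],
    [0,0,0,-0.0215,-0.04,0,0.06],
    [0,0,0,-0.0215,-0.04,0,0.06],
    [0,0,0,0,0,0,0.06],
    [0,0,0,0,0,0,0.06]
  ]
}}

```text
time_s: 23.25
ee_pos: [612.7, -242.2, 290.4]
orientation: [-0.0, 0.174, 0.985, 0.0]
force: [-0.4, 1.6, -0.4]
finger_gap: 0.705
```

```bash
python3 -c "
from h import *
for n in('side','top'): cv2.imwrite(f'pics/{n}F.png',cams.camera(n)[:,:,::-1])
s=cv2.imread('pics/sideF.png');cv2.imwrite('pics/sFc.png',cv2.resize(s[130:330,145:345],None,fx=3,fy=3,interpolation=2))
s=cv2.imread('pics/topF.png');cv2.imwrite('pics/tFc.png',cv2.resize(s[105:285,165:365],None,fx=3.3,fy=3.3,interpolation=2))"
```

```text
(no output)
```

View pics/sFc.png

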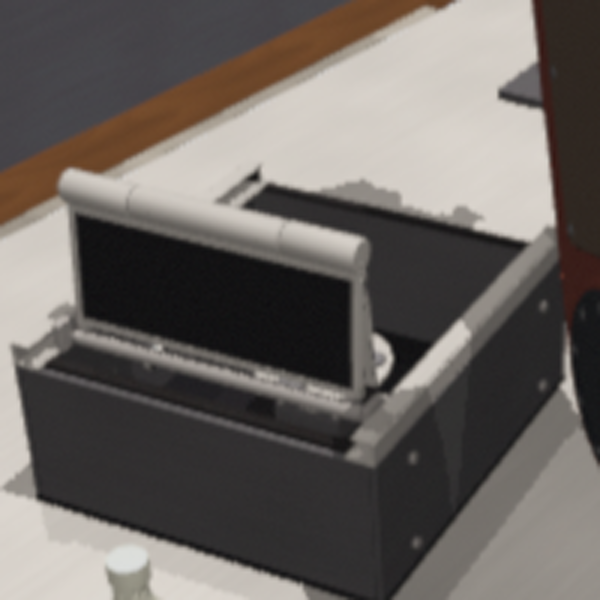

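View pics/tFc.png

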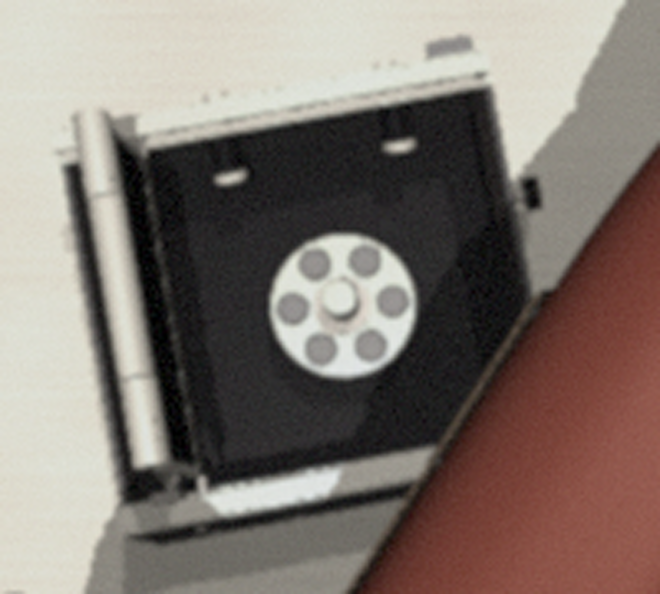

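View pics/topF.png

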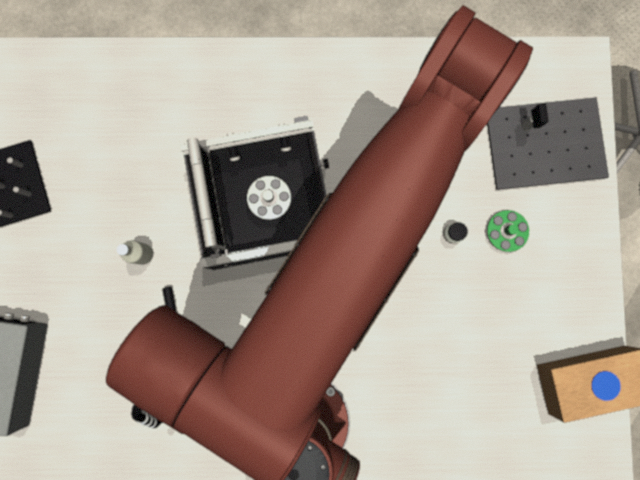

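Run:
```python
from h import *
T=lambda u,v:np.array((165+u/3.3-.35,105+v/3.3-.35))
S=lambda u,v:np.array((145+u/3-.35,130+v/3-.35))
print("disc",plane("top",T(343,306),63),"grip top",plane("top",T(340,298),97))
a=tri(T(92,115),S(68,185));b=tri(T(152,462),S(362,252));m=(a[0]+b[0])/2
print("hinge",a,b,inch(m),"theta",np.arctan2(m[2]-134,120-inch(m)[1]))
t=cv2.imread("pics/topF.png");g=cv2.cvtColor(t,cv2.COLOR_BGR2GRAY)[165:230,235:305]
o=readout.get_obs();print(o["force"],o["qd"])
```

```text
disc [566.83  73.97  63.  ] grip top [566.73  73.2   97.  ]
hinge (array([659.81, 221.  , 255.14]), np.float64(0.620299251111338)) (array([430.12, 178.38, 257.73]), np.float64(3.1006386176699845)) [  0.06 108.87 256.44] theta 1.4801282575406112
[-0.38 -0.16 -0.74] [ 0.01 -0.01 -0.01 -0.   -0.   -0.  ]
```

The door measures 1.48 rad. The wheel is upright, centred and home, and the robot is clear, so I hand the job in.

```bash
python3 -c "
from bench import ticket
print(ticket.job_done())"
```

```text
the job is handed in; nothing more can be done
None
```

I folded the door back to its stop, fitted the aluminium wheel on the spindle and let go, then handed the job in at about 23 s of the 67 s.

- **Door:** I pushed the fold barrel level along its arc with shut fingers, at up to about 15 N and 11.6 N when it met the stop. The last two-view check put the fold hinge at 1.48 rad, which is the stop.
- **Wheel:** I set it on the pin and turned it under about 14 N of downward push until the keys engaged. It then went down 10 mm, with the tool going from 81.0 to 71.0 mm, and met a firm seat at 12.5 N. After I let go, the top view shows the disc and grip centres within about 1 mm of each other, and about 1 mm from the spindle axis.
- **Bystanders:** In the last top view the solvent bottle and jar look untouched. The driver is mostly hidden by the arm and the lens cell fully, so I could not recheck either.
- **Checks that disagreed:** The wheel appeared to slip about 28° in the fingers while turning, judging by one partly hidden view. A reading of its angle in another such view (38°) did not match the clear final view. That final view fits the key direction seen earlier (about 4°) only to within the coupons' 30° ambiguity. The height drop is therefore the main evidence that the hub is home.

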